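# Tilt the draining tray with a wedge and hold it

### The arm

A 7-joint arm with a two-finger parallel gripper is mounted at the origin on the work surface. World frame = base frame: x ahead of the robot, y to its left, z up, the work surface at z = 0. Lengths are in mm, angles in rad, forces in N, time in s.
With the tool pointing down it reaches from about 350 to 900 mm from the base axis. Payload 8.1 kg.
Tool frame: the origin (TCP) lies midway between the tips of the shut fingers; the grasp point (between the pads) lies arm.grasp_offset behind it (arm.grasp_offset is the distance from the TCP to the grasp point, in mm); z points along the fingers, y is the direction in which the jaws open and shut (so a half turn about z gives the same grasp; the last joint's range is limited). The gripper opens to 92 mm and grips with 3 to 60 N. Pads are 19 mm wide; open, the fingers measure 130 mm over their backs; the gripper's body (75 mm by 190 mm) begins 47 mm behind the grasp point.
Start: joints at [-1.278, 0.434, 0.025, 1.573, -0.012, 1.134, -0.075], TCP at [240.994, 576.683, 226.742] pointing down, gripper open.
Joint ranges: [-2.62, 2.62], [-0.44, 2.09], [-1.27, 1.32], [0.08, 2.57], [-1.32, 4.46], [0.12, 2], [-2.74, 2.74]. Speed limits (rad/s): [2.22, 2.22, 3.01, 3.01, 3.14, 3.14, 3.14].

### API

Orientations are given as a unit quaternion [w, x, y, z].
In Python, from bench import arm, effector, optics, order gives the robot as it stands. The module is installed in compiled form; this text tells all that it offers. Calls block until the motion is done:
- arm.reach(position, orientation): joint-space move of the TCP to a pose.
- arm.movel(position, frame=None, v=150, guard=None): straight line of the TCP; frame=None keeps the orientation; v is the mean speed in mm/s. With guard (N) it stops when the force on the tool has changed by that much, and returns True; else False.
- arm.movej(angles): joint-space move.
- effector.release() and effector.clamp(newtons=None): open the fingers fully, or close them until they stop; newtons is the grip in N (None keeps the last).
- arm.hold(seconds).
- arm.ik(position, orientation): joint angles nearest the present ones, or None.
- arm.observe(): the state.
- optics.grab_frame(name): name is "scene" or "top"; returns a dict with "img" (420x560x3 uint8, red, green, blue), "z_map" (420x560 float32, mm along the optical axis (not along the pixel's ray), 0 where there is no reading), "fx", "fy", "cx", "cy" (pixels), "k1" (the pictures are not rectified: a ray, as slopes to the right and down, at radius r is drawn at 1 + k1 r^2 times it, then the intrinsics apply), "world_from_camera" (4x4, takes a point from camera to world coordinates). Camera axes: x right, y down, z forward; pixel columns grow to the right and rows downward; lengths in mm; the calibration is good to about 2 mm. A picture is of the moment at which its call begins.
A pose or a line that the arm cannot do raises arm.Unreachable and nothing moves.
- order.finish_job(): hands the job in, once; it reports no verdict.
The state is a dict: "time_s": time; "joints": joint angles; "dq": joint speeds; "joint_efforts": joint torques, N m; "position": TCP position; "orientation": TCP orientation; "contact_force": force on the tool from outside, world axes, zero at the start; "wrist_torque": the same for the moment, N m; "gripper_width": opening from 0.0 (shut) to 1.0 (fully open).
Only numpy, scipy, OpenCV 4.12 (cv2) and the standard library are available. Lean on these libraries where they do the work, as an engineer would, in place of code of your own. Each camera call takes 0.05 s, during which the arm holds its last target. There are 200 camera calls.

### The job

Tilt the white tray of rinsed bottles so that it drains to its hinged far side: take the wooden wedge and push it, thin end first and flat on the bench, under the middle of the tray's front rim until the rim just lifts off its rest pads, by about 5 mm and never more than a centimetre or so. Raise the tray with the wedge alone, leave the plain block and the other things on the bench where they stand, and finish while still holding the wedge in place under the rim, not letting go.

Things in the scene. Friction and masses are not known exactly. Their poses are not given: they have to be found in the camera images.
- wedge_grip (a point): Centre of the wedge's grip block, 22.5 mm above its underside. Wedge: one piece of plain light wood, 120 mm long, 36 mm wide, 0.11 kg. Its x axis points from thick to thin end, y across its width, z up. The rear is a grip block 30 mm long (15 mm either side of this point), 36 mm wide, 45 mm high. It starts flat on the bench, left or right in front of the tray, thin end roughly away from the robot
- wedge_toe (a point): Middle of the wedge's thin end, at its underside, 105 mm ahead of the grip block's centre along the wedge's x. The ramp is 90 mm long, flat underneath; its top rises evenly from 4 mm high here to 28 mm high at the grip block (2.67 mm for each 10 mm)
- tray_rim (a point): Middle of the underside of the tray's round front rim, a 10 mm bar 240 mm long facing the robot; the wedge lifts here. 12 mm above the bench at rest. The white tray, 250 mm wide, walls to 60 mm above the bench, has six glass bottles fixed in it (to 120 mm high, 75 mm or more behind the rim); 0.8 to 1.3 kg. Hinged 220 mm beyond the rim, it swings freely up and falls back by its weight
- stand: Fixed aluminium stand of the tray, centre of its underside, on the bench. x points level from the tray's front to its hinge: the way to push the wedge; the rim lies at x = -110 mm. Two black pads 12 mm high under the rim's ends (inner faces 94 mm either side of the middle) carry the front; between them the bench is bare under the rim and the wedge slides on it. The push takes 5 to 20 N
- block_center (a point): Centre of a plain oblong block of the same wood, 120 x 36 x 45 mm, not tapered, lying flat on the other side: not to be used or moved
- jar_a: Open clear glass bottle, 60 mm across, 105 mm high, standing; origin at the centre of its underside; leave alone
- jar_b: Another such clear bottle; origin at the centre of its underside; leave alone
- amber: Amber bottle with black cap, 54 mm across, 107 mm high; origin at the centre of its underside; leave alone
- green: Green bottle with black cap, 72 mm across, 182 mm high; origin at the centre of its underside; leave alone
- cap: Black screw cap, 40 mm across, 18 mm high, lying on the bench; origin at the centre of its underside; leave alone
- bung: Rubber bung, 36 mm across, 28 mm high, standing; origin at the centre of its underside; leave alone
Not all that is in view belongs to the job. Leave any blue or yellow look-alike of the part that bears wedge_grip alone.

How it is judged:
By the outcome, as a careful person would: the job done as asked, in the order asked, and still so for the second after the job is handed in, while the arm keeps its last pose, push and grip.
It also fails if it takes over 38 s, if anything falls off the work surface, if the arm or the gripper's body presses on something with over 40 N, if the wrist force passes 120 N, or if a joint passes its speed limit or range.

## Working session

There is one attempt and no reset: what is moved stays moved. The work goes in short steps, each a Python script; the robot and the scene stay as the last script left them, time stands still between calls to the robot, and variables do not carry over. Pictures are saved under pics/ and viewed, about 8 in all and at most 12, crops included, and the job is handed in when it is done.

```bash
mkdir -p pics
cat > h.py <<'E'
import numpy as np, cv2
from bench import arm, effector, optics, order
def save(f,n,crop=None,s=1):
    im=f["img"][:,:,::-1]
    if crop: im=im[crop[1]:crop[3],crop[0]:crop[2]]
    cv2.imwrite("pics/"+n,cv2.resize(im,None,fx=s,fy=s,interpolation=cv2.INTER_CUBIC))
def rays(f,uv):
    K=np.array([[f["fx"],0,f["cx"]],[0,f["fy"],f["cy"]],[0,0,1]],float)
    p=cv2.undistortPoints(np.array(uv,float).reshape(-1,1,2),K,np.array([f["k1"],0,0,0,0.]))[:,0]
    return np.c_[p,np.ones(len(p))]
def onplane(f,uv,z):
    T=f["world_from_camera"];d=rays(f,uv)@T[:3,:3].T;o=T[:3,3]
    return o+d*((z-o[2])/d[:,2])[:,None]
def bydepth(f,uv):
    T=f["world_from_camera"];r=rays(f,uv)
    d=np.array([f["z_map"][int(round(v)),int(round(u))] for u,v in uv])
    return (r*d[:,None])@T[:3,:3].T+T[:3,3]
def cloud(f):
    v,u=np.mgrid[:420,:560]; uv=np.c_[u.ravel(),v.ravel()]
    return bydepth(f,uv).reshape(420,560,3)
E
python3 - <<'E'
from h import *
for n in("scene","top"):
    f=optics.grab_frame(n);save(f,n+"0.png",s=1.4)
    np.savez(n+"0.npz",**f)
    print(n,f["fx"],f["fy"],f["cx"],f["cy"],f["k1"]);print(np.round(f["world_from_camera"],3), (f["z_map"]>0).mean())
s=arm.observe();print(s["time_s"],s["orientation"],s["gripper_width"],arm.grasp_offset)
E
```

```text
scene 435.7308309824153 435.7308309824153 274.1481294543611 217.87524698579747 0.0443965036933752
[[-6.430000e-01  5.880000e-01 -4.920000e-01  1.105754e+03]
 [ 7.660000e-01  4.900000e-01 -4.160000e-01  5.338590e+02]
 [-4.000000e-03 -6.440000e-01 -7.650000e-01  9.871730e+02]
 [ 0.000000e+00  0.000000e+00  0.000000e+00  1.000000e+00]] 0.9957312925170068
top 473.2102477116216 473.2102477116216 281.5479690948056 206.08495956129642 -0.10640060893100839
[[-2.500000e-02 -9.960000e-01  8.100000e-02  3.984670e+02]
 [-1.000000e+00  2.400000e-02 -7.000000e-03  2.407000e+00]
 [ 5.000000e-03 -8.100000e-02 -9.970000e-01  1.285469e+03]
 [ 0.000000e+00  0.000000e+00  0.000000e+00  1.000000e+00]] 0.9955654761904762
0.1 [-5.78059934e-05  1.96639295e-01  9.80475662e-01 -6.78139483e-04] 1.001401347515296 18.8
```

View pics/scene0.png

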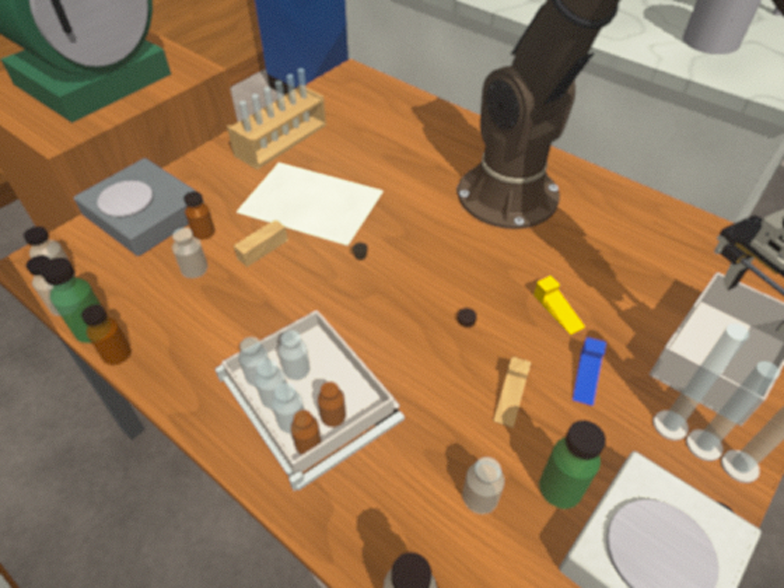

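View pics/top0.png

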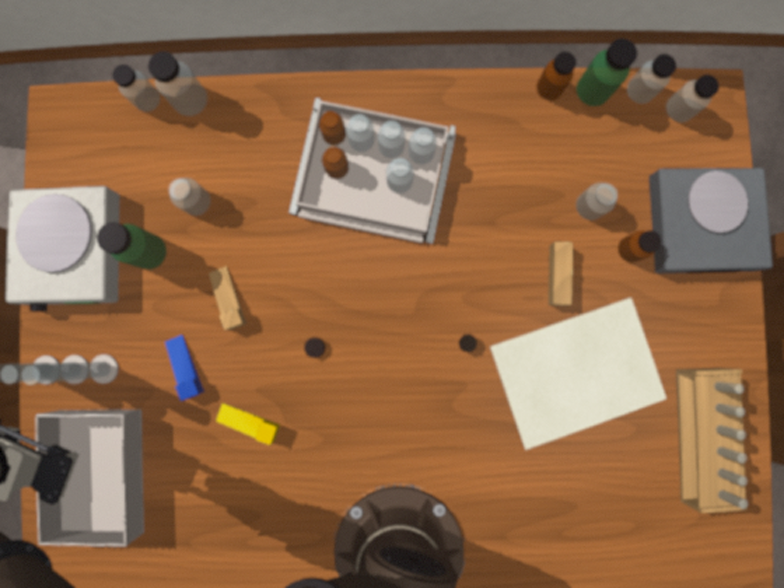

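The scene picture shows the wood wedge at about (513,390) and the plain block at (262,242). In the top picture the wedge is at (227,298), the block at (562,273) and the tray at (375,170), all in 1.4x pixels. The blue and yellow wedges, at top (183,368) and (247,424), are look-alikes. The only light-wood part that tapers is the one at (227,298), so I'll confirm it in one enlarged crop and measure it.

```bash
cat > m.py <<'E'
from h import *
def load(n): 
    z=np.load(n+"0.npz");return {k:(z[k] if z[k].shape else float(z[k])) for k in z}
E
python3 - <<'E'
from m import *
t=load("top");s=load("scene")
a=cv2.resize(t["img"][180:245,140:185],(360,520),interpolation=cv2.INTER_CUBIC)
b=cv2.resize(s["img"][245:310,345:390],(360,520),interpolation=cv2.INTER_CUBIC)
cv2.imwrite("pics/w.png",np.hstack([a,b])[:,:,::-1])
a=cv2.resize(t["img"][62:182,196:336],(770,660)[:2],interpolation=cv2.INTER_CUBIC)
cv2.imwrite("pics/tr.png",cv2.resize(a,(700,600))[:,:,::-1])
print(t["img"][213,162],t["img"][205,175], s["img"][278,366])
for n,f,roi in(("top",t,(140,180,185,245)),("scene",s,(345,245,390,310))):
    c=cloud(f);hsv=cv2.cvtColor(f["img"],cv2.COLOR_RGB2HSV)
    x0,y0,x1,y1=roi
    print(n,"hsv wedge/bench",hsv[213,162] if n=="top" else hsv[278,366],hsv[y0+3,x0+3])
    p=c[y0:y1,x0:x1].reshape(-1,3);h=p[:,2]
    print("bench z",np.median(h),np.std(h[abs(h-np.median(h))<4]))
    for lo,hi in((8,18),(18,28),(34,55)):
        q=p[(h>lo)&(h<hi)];print(lo,hi,len(q),q.mean(0).round(1),q.min(0).round(1),q.max(0).round(1))
    g=p[h>36];
    print(cv2.minAreaRect(g[:,:2].astype(np.float32)))
    w=p[h>5];print(cv2.minAreaRect(w[:,:2].astype(np.float32)))
E
```

```text
[203 160 104] [165 104  55] [227 185 115]
top hsv wedge/bench [ 17 124 203] [ 14 167 128]
bench z 1.5388168176903037 1.9890831706424323
8 18 218 [512.5 325.1  12.7] [433.8 283.9   8. ] [581.8 354.7  17.9]
18 28 158 [484.4 316.   22.5] [436.1 281.8  18. ] [517.2 341.7  27.8]
34 55 174 [451.2 303.2  45.3] [433.1 282.2  35.3] [470.2 324.4  51.4]
((435.8013916015625, 162.384033203125), (326.2371520996094, 38.934059143066406), 83.66960144042969)
((490.9394226074219, 191.98464965820312), (384.49224853515625, 174.62002563476562), 88.29462432861328)
scene hsv wedge/bench [ 19 126 227] [ 14 175 186]
bench z 0.38240286206530527 1.767918995629365
8 18 216 [513.4 331.4  13.1] [477.5 307.3   8.1] [549.8 354.9  18. ]
18 28 172 [480.9 319.2  22.7] [459.5 300.   18.1] [513.1 343.3  27.9]
34 55 171 [453.1 308.9  44. ] [431.  286.   34.2] [470.7 329.4  50.3]
((768.367431640625, 422.13824462890625), (710.5753173828125, 35.916812896728516), 19.78026008605957)
((733.6231689453125, 430.328857421875), (763.5438842773438, 117.47314453125), 24.293617248535156)
```

View pics/w.png

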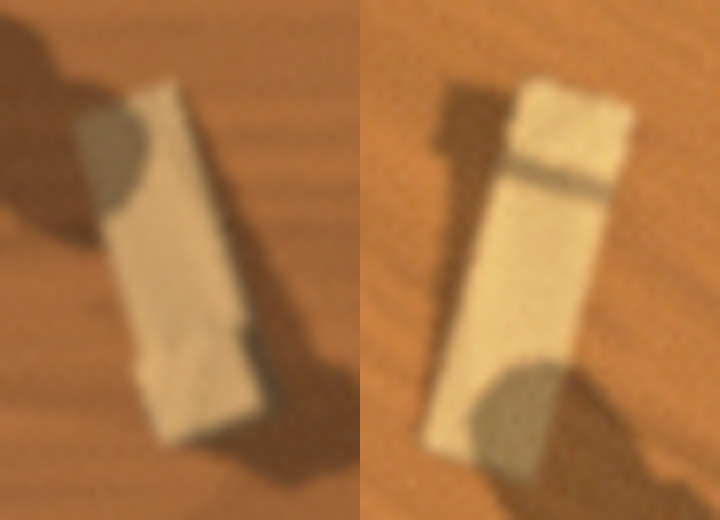

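View pics/tr.png

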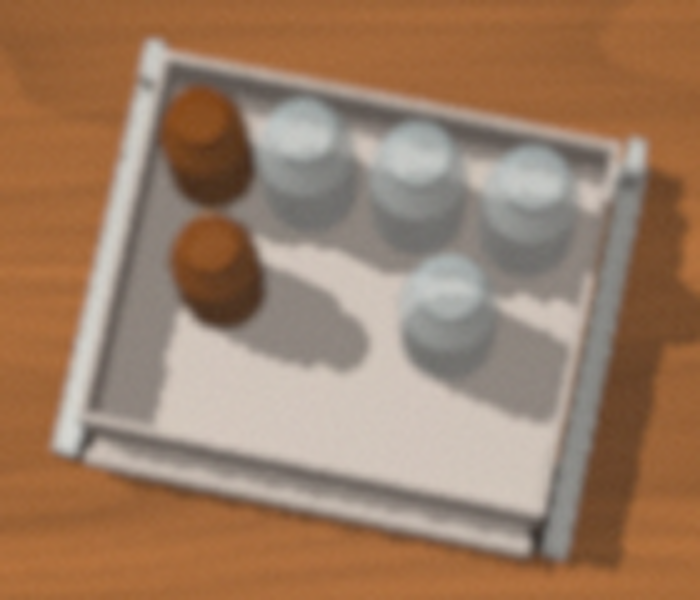

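The crop confirms the wedge: a grip block at the robot end, with a ramp tapering away from it. The tray crop shows the rim bar running from about (85,450) to (535,545), between the two stand rails. Next I'll triangulate the wedge and tray corners from both views.

```bash
cat > tri.py <<'E'
from m import *
t=load("top");s=load("scene")
def tri(a,b):
    A=[];o=[]
    P=[]
    for f,uv in((t,a),(s,b)):
        T=f["world_from_camera"];d=T[:3,:3]@rays(f,[uv])[0];d/=np.linalg.norm(d);P.append((T[:3,3],np.eye(3)-np.outer(d,d)))
    M=sum(p for _,p in P);x=np.linalg.solve(M,sum(p@o for o,p in P))
    return x,[round(float(np.linalg.norm(p@(x-o))),1) for o,p in P]
W=lambda u,v:(140+u/8-.44,180+v/8-.44)
S=lambda u,v:(345+(u-360)/8-.44,245+v/8-.44)
R=lambda u,v:(196+u/5-.4,62+v/5-.4)
V=lambda u,v:(u/1.4-.15,v/1.4-.15)
E
python3 - <<'E'
from tri import *
for n,a,b in(("gBL",W(165,445),S(633,105)),("gBR",W(267,405),S(525,78)),("gFR",W(243,328),S(512,155)),("gFL",W(133,365),S(612,180)),
 ("tL",W(75,115),S(537,485)),("tR",W(178,80),S(422,445)),
 ("trayFR",R(545,515),V(316,314)),("trayFL",R(85,415),V(395,400))):
    x,e=tri(a,b);print(n,x.round(1),e)
print("wedge planes", onplane(t,[W(165,445),W(267,405),W(243,328),W(133,365)],45).round(1).tolist(),onplane(t,[W(75,115),W(178,80)],4).round(1).tolist())
print("scene planes", onplane(s,[S(633,105),S(525,78),S(512,155),S(612,180)],45).round(1).tolist(),onplane(s,[S(537,485),S(422,445)],4).round(1).tolist())
print("rim bar (z17) L,R centre", onplane(t,[R(85,452),R(533,546),R(309,499)],20).round(1).tolist())
print("depth bar", bydepth(t,[R(130,462),R(310,499),R(480,537)]).round(1).tolist())
print("wall top L,R z60",onplane(t,[R(85,415),R(545,515),R(165,55),R(618,150)],60).round(1).tolist())
print("rails", bydepth(t,[R(70,440),R(153,60),R(555,545),R(635,155)]).round(1).tolist())
# intensity/height profile across rim at mid along tray x axis
c=cloud(t)
for k in range(-2,14):
    u,v=R(309-.21*k*5+6,499+k*5-35); print(k,(round(u,1),round(v,1)),t["img"][int(round(v)),int(round(u))],c[int(round(v)),int(round(u))].round(1))
E
```

```text
gBL [429.4 317.3  43.6] [1.4, 1.4]
gBR [441.8 283.8  41.8] [1.7, 1.7]
gFR [467.  294.3  35.4] [3.1, 3.1]
gFL [456.7 327.7  41. ] [0.4, 0.4]
tL [5.441e+02 3.597e+02 4.000e-01] [2.2, 2.2]
tR [ 5.552e+02  3.240e+02 -1.000e-01] [2.3, 2.3]
trayFR [606.7 -68.2  47.2] [1.6, 1.6]
trayFL [663.6 177.1  52.5] [5.1, 5.1]
wedge planes [[430.1, 315.7, 45.0], [442.6, 281.7, 45.0], [468.1, 289.4, 45.0], [456.7, 326.2, 45.0]] [[544.8, 356.8, 4.0], [556.0, 321.0, 4.0]]
scene planes [[429.5, 318.7, 45.0], [442.9, 286.0, 45.0], [471.5, 299.2, 45.0], [459.1, 328.9, 45.0]] [[544.8, 362.0, 4.0], [556.1, 326.7, 4.0]]
rim bar (z17) L,R centre [[653.2, 177.7, 20.0], [595.6, -64.0, 20.0], [624.2, 56.5, 20.0]]
depth bar [[647.0, 153.3, 20.1], [624.5, 56.0, 17.9], [599.9, -35.3, 27.6]]
wall top L,R z60 [[665.0, 172.0, 60.0], [605.6, -68.7, 60.0], [861.0, 127.7, 60.0], [802.3, -113.7, 60.0]]
rails [[660.6, 186.3, 17.2], [868.1, 136.9, 34.3], [596.9, -76.4, 12.9], [808.6, -125.6, 31.5]]
-2 (259.0, 152.4) [210 196 187] [649.9  51.6  19.8]
-1 (258.8, 153.4) [210 197 187] [646.8  51.6  21.7]
0 (258.6, 154.4) [204 191 182] [645.1  51.9  16.3]
1 (258.4, 155.4) [172 161 154] [634.3  52.9  58.6]
2 (258.2, 156.4) [129 122 115] [633.5  53.4  49. ]
3 (258.0, 157.4) [113 105 100] [632.5  53.8  39.7]
4 (257.8, 158.4) [125 117 110] [632.8  54.5  23.8]
5 (257.6, 159.4) [140 131 124] [630.8  54.8  19.4]
6 (257.3, 160.4) [166 155 147] [627.6  57.4  22.3]
7 (257.1, 161.4) [186 176 166] [624.5  57.4  24.3]
8 (256.9, 162.4) [187 176 167] [621.8  57.4  24.1]
9 (256.7, 163.4) [161 147 137] [619.1  57.5  24.4]
10 (256.5, 164.4) [123  97  80] [6.205e+02 6.130e+01 6.000e-01]
11 (256.3, 165.4) [120  81  51] [617.4  61.3   2.5]
12 (256.1, 166.4) [142  92  53] [614.5  61.3   3.2]
13 (255.9, 167.4) [161 104  58] [ 6.123e+02  6.150e+01 -3.000e-01]
```

The two views agree on wedge position to about 4 mm: grip centre ≈ (450,306), toe ≈ (550.4,341.5), yaw 19.5°, and length 106 against the stated 105. The rim middle is about (624.5,57), with the push direction at −13.2°. Grasping now.

```bash
cat >> h.py <<'E'
def q(deg): 
    a=np.radians(deg+180)/2;return [0,float(np.cos(a)),float(np.sin(a)),0]
def st():
    s=arm.observe();print(round(s["time_s"],2),np.round(s["position"],1),"F",np.round(s["contact_force"],1),"w",round(s["gripper_width"]*92,1))
    return s
E
python3 - <<'E'
from h import *
from m import load
c=cloud(load("scene"));m=(c[...,1]>450)&(c[...,1]<720)&(c[...,0]>280)&(c[...,0]<430);print("cyl max z",np.percentile(c[m][:,2],[99,99.8]))
arm.movel([300,520,260],v=250)
arm.reach([450,306,120],q(19.5));st()
arm.movel([450,306,8],v=120,guard=8);st()
effector.clamp(40);st()
f=optics.grab_frame("top");save(f,"g.png",(120,150,220,250),6)
arm.movel([450,306,60],v=120);st()
E
```

```text
cyl max z [275.27185854 276.87213568]
1.74 [449.4 307.8 120.2] F [-0.7  0.3 -0.5] w 92.1
2.83 [450.4 306.4   8.6] F [-0.7  1.3  0.2] w 92.0
3.73 [450. 306.   8.] F [-0.2 -0.4 -0.4] w 36.2
4.37 [449.8 305.9  59.8] F [-0.1 -0.8 -1.2] w 35.9
```

View pics/g.png

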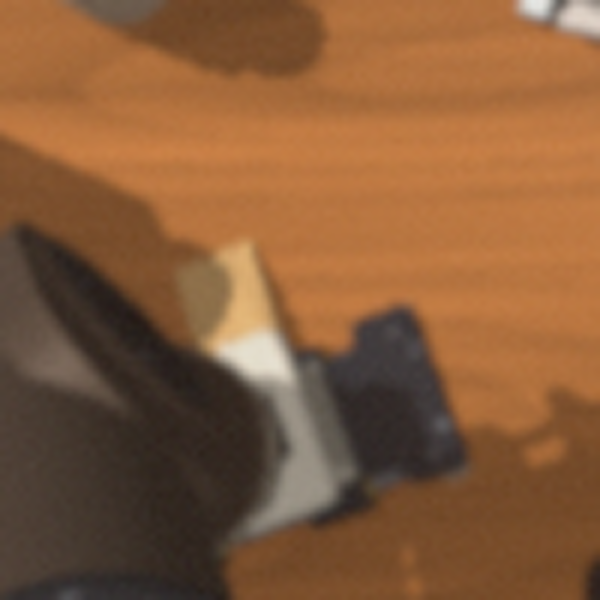

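The picture shows the jaws closed on the grip block, with the ramp sticking out ahead at (230,290). The width reads 36 mm, as it should. I'll carry the wedge to the front of the rim and set it down.

Run:
```python
from h import *
th=-13.2;ux=np.array([np.cos(np.radians(th)),np.sin(np.radians(th))])
g=np.array([624.5,57])-ux*135
arm.movel([g[0],g[1],60],q(th),v=150);st()
arm.movel([g[0],g[1],12],v=100);st()
print(arm.movel([g[0],g[1],7],v=20,guard=4));st()
t=optics.grab_frame("top");s=optics.grab_frame("scene")
np.savez("top1.npz",**t);np.savez("scene1.npz",**s)
a=cv2.resize(t["img"][110:190,200:300],(800,640),interpolation=cv2.INTER_CUBIC)
cv2.imwrite("pics/p.png",cv2.resize(a,(750,600))[:,:,::-1])
```

```text
6.0 [492.9  88.9  59.9] F [-0.  -0.6 -2.3] w 35.5
6.63 [493.2  88.   12.1] F [-0.8  0.1 -1.1] w 36.1
True
6.93 [493.8  88.1   7.9] F [-0.6 -0.5  6.8] w 35.8
```

View pics/p.png

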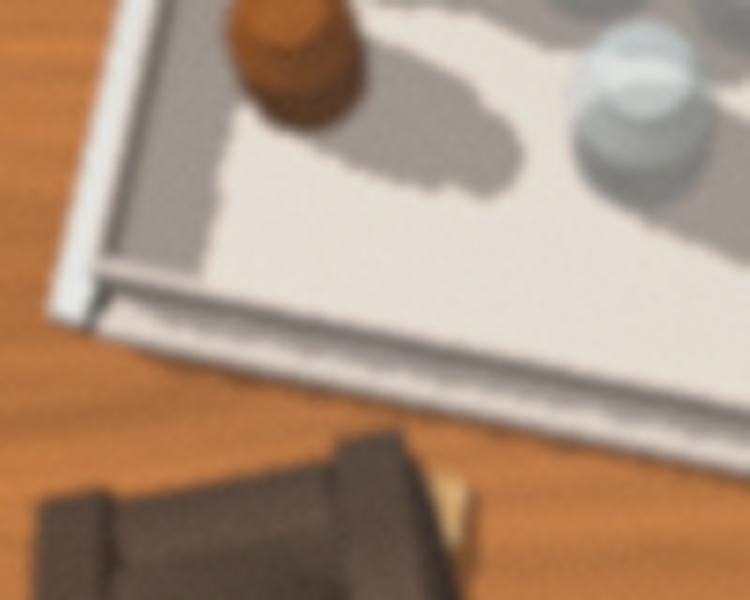

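The toe's right corner shows at (470,487) and the rim's front edge is just beyond it. The gripper hides the rest. I'll check this corner numerically and then push gently to contact.

Run:
```python
from h import *
import numpy as np
z=np.load("top1.npz");t={k:(z[k] if z[k].shape else float(z[k])) for k in z}
P=lambda u,v:(200+u/7.5-.43,110+v/7.5-.43)
th=-13.2;ux=np.array([np.cos(np.radians(th)),np.sin(np.radians(th))]);uy=np.array([-ux[1],ux[0]])
g=np.array([493.3,88.1]);c=onplane(t,[P(470,487)],4)[0,:2]
print("toe corner rel grip (want 105,-18):",(c-g)@ux,(c-g)@uy)
r=np.array([624.5,57]);
e=onplane(t,[P(100,330),P(750,475)],17)[:,:2]
print("rim front edge rel r:",(e-r)@ux,(e-r)@uy)
print("top-only toe corner to rim mid(624.2,55.5) lateral (want -18):",(c-[624.2,55.5])@uy,"ahead",(c-[624.2,55.5])@ux)
# slow push, detect contact
arm.movel([g[0],g[1],8],v=20);s0=st()
g2=g+ux*35;arm.movel([*g2,8],v=80);st()
for d in range(38,86,3):
    p=g+ux*d; 
    arm.movel([*p,8],v=30);s=arm.observe();F=np.array(s["contact_force"])
    print(d,"prog",round(float((np.array(s["position"][:2])-g)@ux),1),"Fx %.1f Fy %.1f Fz %.1f"%(F[:2]@ux,F[:2]@uy,F[2]),"z",round(s["position"][2],1))
    if F[:2]@ux<-4: break
st()
```

```text
toe corner rel grip (want 105,-18): 104.5017035482119 -20.111997818565573
rim front edge rel r: [-3.20300361 -7.14441838] [ 122.88709857 -118.65277639]
top-only toe corner to rim mid(624.2,55.5) lateral (want -18): -18.264454482385393 ahead -30.384013203492184
7.28 [493.4  88.2   8.1] F [ 0.8  0.7 -0.8] w 35.9
7.88 [527.4  80.    7.9] F [1.3 1.  0.4] w 35.9
38 prog 37.6 Fx 0.0 Fy -0.1 Fz 0.5 z 8.0
41 prog 41.0 Fx 0.4 Fy -0.8 Fz -0.6 z 7.9
44 prog 44.2 Fx 0.6 Fy -0.2 Fz 0.0 z 8.0
47 prog 47.2 Fx 0.7 Fy 0.8 Fz -0.6 z 7.9
50 prog 50.2 Fx 0.1 Fy 0.6 Fz 0.5 z 8.0
53 prog 53.2 Fx -0.1 Fy 0.4 Fz 0.2 z 8.0
56 prog 56.2 Fx 0.4 Fy -1.0 Fz -0.1 z 7.9
59 prog 58.2 Fx -4.4 Fy -0.1 Fz 4.8 z 7.9
9.88 [550.   74.8   7.9] F [-4.3  0.9  4.8] w 35.9
```

First contact came at 58 mm, against a prediction of about 59, so the geometry holds. A 5 mm lift needs about 19 mm more. I'll press down lightly so the wedge stays flat on the bench.

Run:
```python
from h import *
th=-13.2;ux=np.array([np.cos(np.radians(th)),np.sin(np.radians(th))]);uy=np.array([-ux[1],ux[0]])
g=np.array([493.3,88.1])
for d in(62,66,70,74,77):
    p=g+ux*d
    arm.movel([*p,7.6],v=30);s=arm.observe();F=np.array(s["contact_force"]);P=np.array(s["position"])
    print(d,"prog %.1f lat %.1f z %.1f"%((P[:2]-g)@ux,(P[:2]-g)@uy,P[2]),"Fx %.1f Fy %.1f Fz %.1f"%(F[:2]@ux,F[:2]@uy,F[2]))
arm.hold(.3);st()
f=optics.grab_frame("scene");f2=optics.grab_frame("top");np.savez("scene2.npz",**f);np.savez("top2.npz",**f2)
a=cv2.resize(f["img"][210:350,150:300],(640,600),interpolation=cv2.INTER_CUBIC);cv2.imwrite("pics/e.png",a[:,:,::-1])
from m import load
def ld(n):
    z=np.load(n);return {k:(z[k] if z[k].shape else float(z[k])) for k in z}
# tray lift: depth change in the tray floor before/after, per position along x
for n in("top","scene"):
    A=cloud(load(n));B=cloud(ld(n+"2.npz"));r=np.array([624.5,57])
    x=(A[...,:2]-r)@ux;y=(A[...,:2]-r)@uy
    for lo,hi in((12,40),(40,80),(80,130),(130,190)):
        m=(x>lo)&(x<hi)&(abs(y)<105)&(A[...,2]>10)&(A[...,2]<28)&(B[...,2]<45)
        print(n,lo,hi,m.sum(),"dz med %.2f"%np.median((B-A)[m][:,2]))
    m=(x>-150)&(x<-60)&(abs(y)>150)&(abs(A[...,2])<5);print("bench dz",np.median((B-A)[m][:,2]))
```

```text
62 prog 58.9 lat 0.0 z 7.7 Fx -13.3 Fy -0.8 Fz 17.1
66 prog 63.0 lat 0.2 z 7.7 Fx -12.3 Fy -0.8 Fz 15.9
70 prog 67.0 lat 0.3 z 7.7 Fx -12.9 Fy -0.3 Fz 15.3
74 prog 71.1 lat 0.3 z 7.7 Fx -12.4 Fy -0.7 Fz 15.3
77 prog 73.9 lat 0.3 z 7.7 Fx -13.4 Fy 0.6 Fz 15.2
11.53 [565.4  71.6   7.8] F [-11.6   4.1  15.1] w 36.3
top 12 40 196 dz med 3.24
top 40 80 689 dz med 2.97
top 80 130 740 dz med 2.22
top 130 190 484 dz med 1.22
bench dz 0.16901613354457368
scene 12 40 679 dz med 3.56
scene 40 80 752 dz med 3.16
scene 80 130 582 dz med 2.05
scene 130 190 107 dz med 1.41
bench dz 0.08848246392767578
```

View pics/e.png

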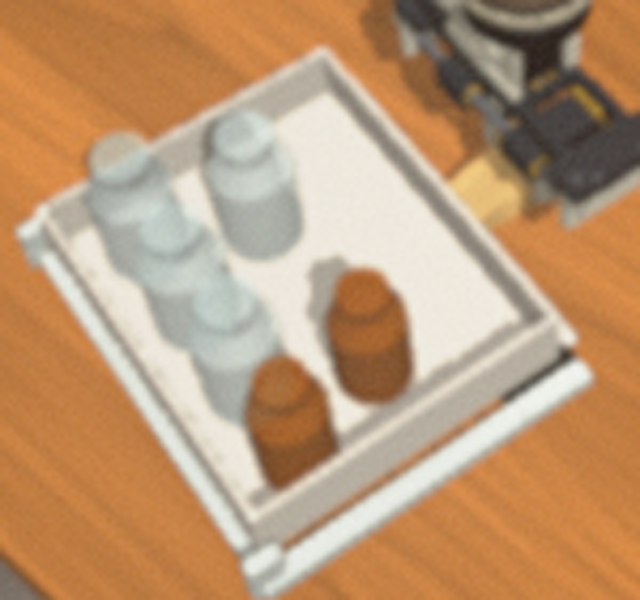

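The wedge sits under the rim at (485,190), close to mid-rim, and the stand shows below the raised tray edge at the right, (540,375). The depth change puts the rim lift at about 4.0 mm and the push distance gives 4.2 mm. About 4 mm more push brings it to 5.

Run:
```python
from h import *
from m import load
th=-13.2;ux=np.array([np.cos(np.radians(th)),np.sin(np.radians(th))]);uy=np.array([-ux[1],ux[0]])
g=np.array([493.3,88.1]);r=np.array([624.5,57])
arm.movel([*(g+ux*81),7.6],v=30);arm.hold(.5);s=st();print("prog",(np.array(s["position"][:2])-g)@ux)
fs={n:[optics.grab_frame(n) for _ in range(3)] for n in("top","scene")}
for n in fs:
    A=cloud(load(n));B=np.median([cloud(f) for f in fs[n]],0)
    x=(A[...,:2]-r)@ux;y=(A[...,:2]-r)@uy
    for lo,hi in((12,40),(40,80),(80,130)):
        m=(x>lo)&(x<hi)&(abs(y)<105)&(A[...,2]>10)&(A[...,2]<28)&(B[...,2]<45)
        k=220/(220-np.median(x[m]));print(n,lo,"rim lift %.2f"%(np.median((B-A)[m][:,2])*k))
f=fs["scene"][-1];save(f,"end.png",s=1.4)
```

```text
12.41 [569.4  70.6   7.7] F [-12.5   2.9  14.8] w 36.2
prog 78.10885678781898
top 12 rim lift 5.05
top 40 rim lift 4.96
top 80 rim lift 5.10
scene 12 rim lift 5.10
scene 40 rim lift 5.01
scene 80 rim lift 5.02
```

View pics/end.png

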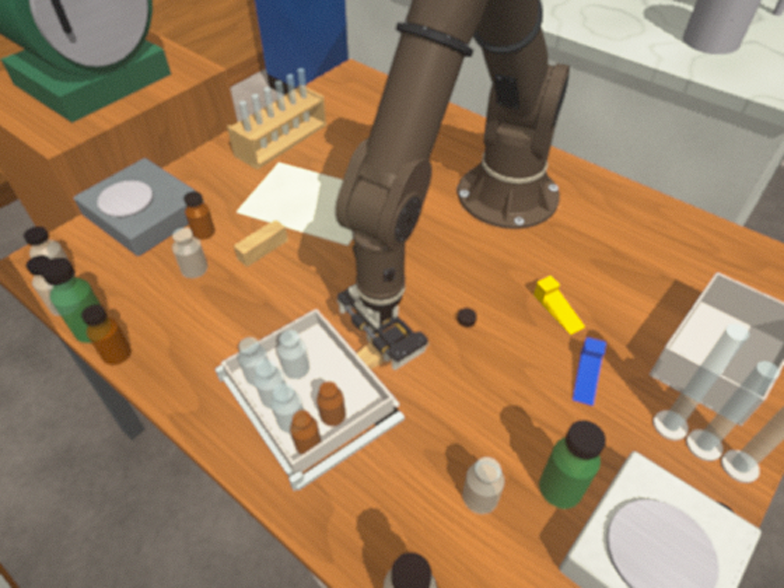

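The picture shows the wedge under the rim at (370,357), still held. Everything visible is in its original place, with the plain block still at (262,242). The measured lift is about 5 mm in both views, so I'm handing in.

```bash
python3 -c "
from h import *
order.finish_job();st()"
```

```text
the job is handed in; nothing more can be done
the job is handed in; nothing more can be done
```

The tray's front rim is raised about 5 mm on the wooden wedge, and the gripper was still holding the wedge in place when I handed the job in, at about 12.4 s. I gripped the wedge at 40 N, carried it to the front of the tray, set it down and pushed it thin end first, flat on the bench, under the middle of the rim.

**Last checks:**
- **Lift:** depth readings from both cameras put the rim lift at 4.96–5.10 mm. The push distance past first contact gives about 5.3 mm.
- **Forces:** at the last reading the push was about 13 N and the tool pressed the wedge down at about 15 N. The most I saw was about 17 N.
- **Grip:** the jaw width read 36.2 mm, which matches the wedge's 36 mm.
- **Other things:** the plain block, the look-alikes and the other bottles in view stood where they began. The small black item near (360,250) in the scene picture was hidden behind the arm, so I could not check it.

**Disagreements:**
- The two cameras differed by up to about 5 mm sideways, so the wedge may be a few millimetres off the middle of the rim.
- The estimates of the tray's angle varied by about 1°.

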